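# Set out the tea display on the shop counter

## Robot

A 6-joint arm with a two-finger parallel gripper is mounted at the origin on the work surface. World frame = base frame: x ahead of the robot, y to its left, z up, the work surface at z = 0. Lengths are in mm, angles in degrees, forces in N, time in s.
With the tool pointing down it reaches from about 325 to 925 mm from the base axis. Payload 3.1 kg.
Tool frame: the origin (TCP) lies at the very end of the fingers, on their centre line; the grasp point (between the pads) lies grasp_offset behind it (grasp_offset is the distance from the TCP to the grasp point, in mm); z points along the fingers, x is the direction in which the jaws open and shut, and the axes are right-handed (so a half turn about z gives the same grasp; the last joint's range is limited). The gripper opens to 85 mm and grips with 20 to 120 N. Pads are 22 mm wide; open, the fingers measure 114 mm over their backs; the gripper's body (76 mm by 85 mm) begins 54 mm behind the grasp point. The pads swing forward as they close: fully open they stand 13 mm farther back than shut.
Start: joints at [-81.601, 12.427, 92.441, -0, 75.132, -6.429], TCP at [159.971, -604.192, 231.3] pointing down, gripper open.
Joint ranges: [-157.48, 157.48], [-44.54, 120.13], [17.64, 146.25], [-64.5, 244.5], [7.68, 150.69], [-147.95, 147.95]. Speed limits (degrees/s): [159.86, 159.86, 180, 180, 180, 180].

## Interface

Orientations are given as [roll, pitch, yaw] about the fixed x, y, z axes, in that order (R = Rz(yaw) Ry(pitch) Rx(roll)).
In Python, from station import * gives the robot as it stands. Calls block until the motion is done:
- goto(position, orientation): joint-space move of the TCP to a pose.
- move_l(position, attitude=None, speed=150): straight line of the TCP; attitude=None keeps the orientation; speed is the mean speed in mm/s.
- move_j(angles): joint-space move.
- grip(opening, squeeze=None): finger opening in mm; squeeze is the grip in N (None keeps the last); returns when the fingers have stopped.
- wait(seconds).
- solve_ik(position, orientation): joint angles nearest the present ones, or None.
- get_obs(): the state.
- get_image(name): name is "scene" or "top" or "wrist"; returns the picture (420x560x3 uint8, red, green, blue); there is no depth.
- get_calibration(name): a dict with "fx", "fy", "cx", "cy" (pixels), "R" (3x3) and "t" (3): a world point X has camera coordinates R X + t; the wrist camera has in their place "mount" (4x4, takes a point from camera to tool coordinates, whose origin is the TCP and whose axes are the tool frame's). Camera axes: x right, y down, z forward; pixel columns grow to the right and rows downward; lengths in mm; the calibration is good to about 2 mm. A picture is of the moment at which its call begins: read the wrist's pose just before it. get_calibration takes no time and is no camera call.
A pose or a line that the arm cannot do raises Unreachable and nothing moves.
- sign_off(): hands the job in, once; it reports no verdict.
Trained networks look in the newest picture that a camera, given by its name, has taken for a name from the list of things; names that differ only in an ending like _2 or _b are one class to them, and where a whole thing is asked for, a point or a joint stands for the part that bears it (a point fixed in the world has none). Each returns a list of dicts, best first, with "score" (0 to 1); they miss things now and then, are a little off and sometimes report something else, mostly with a low value. They report only what shows in the picture. A call takes as long as a camera call. They do not tell look-alikes from the thing itself.
- spot_in(name, camera): "extent" ([centre column, centre row, width, height] in pixels, round what is visible of it).
- regions_of(name, camera): "region" (420x560 bool, what is visible of it) and "extent" ([centre column, centre row, width, height] in pixels, round what is visible of it).
The state is a dict: "t": time; "joint_pos": joint angles; "qvel": joint speeds; "effort": joint torques, N m; "tcp_pos": TCP position; "ee_rot": TCP orientation; "wrist_force": force on the tool from outside, world axes, zero at the start; "moment": the same for the moment, N m; "grip_width": finger opening in mm.
Only numpy, scipy, OpenCV 4.12 (cv2) and the standard library are available. Lean on these libraries where they do the work, as an engineer would, in place of code of your own. Each camera call takes 0.05 s, during which the arm holds its last target. There are 200 camera calls.

## Task

Set out the tea promotion: first lay every tall tea carton on its back on the white display riser, printed front up (pushed near the top, a carton tips over once its foot is stopped by the riser's front step). Then stand every mug upright in the middle of the coaster of its own colour, with its handle pointing at the coaster's yellow mark. There may be two or three cartons, and there are three mugs; leave the other things on the counter alone.

Things in the scene. Friction and masses are not known exactly. Their poses are not given: they have to be found in the camera images.
- riser_front (a point): middle of the top front edge of the display riser, a fixed white board 260 mm deep, 380 wide, 20 high. Its front face is a 20 mm step that blocks the foot of a carton pushed against it. x points from the front edge (robot's side) back over the board, y along the edge to the left, z up
- carton_red_centre (a point): centre of the tall red tea carton (may be absent): box 80 mm deep (x), 76 wide (y), 190 high (z), 0.25 to 0.5 kg. Starts upright 10 to 50 mm before the riser's step. Its printed front (white panel, coloured disc) is the -x face, towards the robot; its back is +x. Glossy: pushed, even near its top, it slides until the step stops it, then tips, and falls by itself beyond 30 degrees. Laid on the riser its centre is 60 mm up
- carton_green_centre (a point): centre of the tall green tea carton (may be absent): box 80 mm deep (x), 76 wide (y), 190 high (z), 0.25 to 0.5 kg. Starts upright 10 to 50 mm before the riser's step. Its printed front (white panel, coloured disc) is the -x face, towards the robot; its back is +x. Glossy: pushed, even near its top, it slides until the step stops it, then tips, and falls by itself beyond 30 degrees. Laid on the riser its centre is 60 mm up
- carton_blue_centre (a point): centre of the tall blue tea carton (may be absent): box 80 mm deep (x), 76 wide (y), 190 high (z), 0.25 to 0.5 kg. Starts upright 10 to 50 mm before the riser's step. Its printed front (white panel, coloured disc) is the -x face, towards the robot; its back is +x. Glossy: pushed, even near its top, it slides until the step stops it, then tips, and falls by itself beyond 30 degrees. Laid on the riser its centre is 60 mm up
- mug_white_centre (a point): centre, on the axis half-way up, of the white mug: upright open cup, 64 mm across and 95 mm high, 0.28 kg, origin 47.5 mm above its foot. Its one handle points along its +y and reaches about 60 mm from the axis. z is up
- mug_white_handle (a point): point in the handle of the white mug, 50 mm from the mug's axis, 47.5 mm above its foot
- coaster_white_top (a point): centre of the top of the white coaster: a fixed disc, white rim and cork centre, 92 mm across, 6 mm high. Its x axis points to its yellow mark
- coaster_white_mark (a point): point on the white coaster, 50 mm from its centre, in the middle of the short yellow tab that sticks out over its rim (the mark)
- mug_blue_centre (a point): centre, on the axis half-way up, of the blue mug: upright open cup, 64 mm across and 95 mm high, 0.28 kg, origin 47.5 mm above its foot. Its one handle points along its +y and reaches about 60 mm from the axis. z is up
- mug_blue_handle (a point): point in the handle of the blue mug, 50 mm from the mug's axis, 47.5 mm above its foot
- coaster_blue_top (a point): centre of the top of the blue coaster: a fixed disc, blue rim and cork centre, 92 mm across, 6 mm high. Its x axis points to its yellow mark
- coaster_blue_mark (a point): point on the blue coaster, 50 mm from its centre, in the middle of the short yellow tab that sticks out over its rim (the mark)
- mug_orange_centre (a point): centre, on the axis half-way up, of the orange mug: upright open cup, 64 mm across and 95 mm high, 0.28 kg, origin 47.5 mm above its foot. Its one handle points along its +y and reaches about 60 mm from the axis. z is up
- mug_orange_handle (a point): point in the handle of the orange mug, 50 mm from the mug's axis, 47.5 mm above its foot
- coaster_orange_top (a point): centre of the top of the orange coaster: a fixed disc, orange rim and cork centre, 92 mm across, 6 mm high. Its x axis points to its yellow mark
- coaster_orange_mark (a point): point on the orange coaster, 50 mm from its centre, in the middle of the short yellow tab that sticks out over its rim (the mark)
- tin_centre (a point): centre of a bystander to leave alone: upright yellow-banded food tin, 66 mm across, 115 mm high
- jar_centre (a point): centre of a bystander to leave alone: amber jar with red cap, 70 mm across, 110 mm high
- bottle_centre (a point): centre of a bystander to leave alone: small clear sauce bottle with blue cap, 68 mm across, 125 mm high
- tape_centre (a point): centre of a bystander to leave alone: cardboard tape roll lying flat, 80 mm across, 24 mm high
- calculator_centre (a point): centre of a bystander to leave alone: black calculator lying flat, 150 x 90 x 18 mm
- stapler_centre (a point): centre of a bystander to leave alone: red and black stapler, 140 x 34 x 45 mm
Things that resemble listed ones, but are neither listed nor needed, are in the scene too. Of the things shaped like the part that bears carton_green_centre, the green one is meant.

How it is judged:
By the outcome, as a careful person would: the job done as asked, in the order asked, and still so for the second after the job is handed in, with the robot touching nothing.
Of carton_red, carton_green, carton_blue only 2 to 3 are there at a start; the rules pass over those that are not, and their reading is None.
At some moment in a run one of mug_white, mug_blue, mug_orange may be knocked a few centimetres aside while the robot is not near it.
It also fails if it takes over 210 s, if anything falls off the work surface, if the arm or the gripper's body presses on something with over 40 N, if the wrist force passes 120 N, or if a joint passes its speed limit or range.

## Working session

There is one attempt and no reset: what is moved stays moved. The work goes in short steps, each a Python script; the robot and the scene stay as the last script left them, time stands still between calls to the robot, and variables do not carry over. Pictures are saved under pics/ and viewed, about 12 in all and at most 16, crops included, and the job is handed in when it is done.

```bash
ls; mkdir -p pics; python3 - <<'E'
from station import *
import cv2
o=get_obs(); print(o)
for n in ("scene","top"):
    im=get_image(n); cv2.imwrite(f"pics/{n}0.png",im[:,:,::-1])
    c=get_calibration(n); print(n,c)
print(get_calibration("wrist"))
try:
    print(grasp_offset)
except Exception as e: print(e)
E
```

```text
pics
{'t': 0.0, 'joint_pos': array([-8.15999817e+01,  1.24776099e+01,  9.25293069e+01, -1.24693654e-04,
        7.51318589e+01, -6.42816535e+00]), 'qvel': array([ 0.03062124, -0.1273677 , -0.06653202,  0.08434603, -0.07560023,
        0.02911747]), 'effort': array([ 2.64171329e-03, -3.96839118e+01, -3.03855085e+01, -3.48009826e-05,
        9.74073802e-03, -3.69639679e-06]), 'tcp_pos': array([ 159.85539802, -603.36211033,  229.95149746]), 'ee_rot': array([-1.79984583e+02,  1.37916715e-01, -7.51717656e+01]), 'wrist_force': array([-0.16317032,  0.11117703, -0.07868831]), 'moment': array([ 0.02896127, -0.05969987, -0.00863277]), 'grip_width': 85.55524596320473}
scene {'fx': 421.06923323907864, 'fy': 421.06923323907864, 'cx': 280.45228482836694, 'cy': 212.3223121180103, 'R': array([[ 0.36825031,  0.92967207,  0.01007715],
       [ 0.80201173, -0.31216311, -0.50924589],
       [-0.47028597,  0.19561195, -0.86056207]]), 't': array([-203.28871884, -308.58722132, 1787.4659113 ])}
top {'fx': 427.5712776918557, 'fy': 427.5712776918557, 'cx': 279.02003525041533, 'cy': 207.4851277571983, 'R': array([[-0.00659338, -0.99997363, -0.00304264],
       [-0.98582513,  0.00701014, -0.16762956],
       [ 0.16764647,  0.00189426, -0.98584536]]), 't': array([  36.59867345,  488.20481763, 1473.5341914 ])}
{'fx': 317.3580179755297, 'fy': 317.3580179755297, 'cx': 284.1905794384858, 'cy': 207.7357145862674, 'mount': array([[ 9.99999994e-01,  8.19346240e-05, -7.47820396e-05,
        -1.33264225e+00],
       [-5.27210458e-05,  9.44164673e-01,  3.29473925e-01,
        -8.42783941e+01],
       [ 9.76018822e-05, -3.29473919e-01,  9.44164672e-01,
        -1.42773137e+02],
       [ 0.00000000e+00,  0.00000000e+00,  0.00000000e+00,
         1.00000000e+00]])}
18.700000000000003
```

View pics/top0.png

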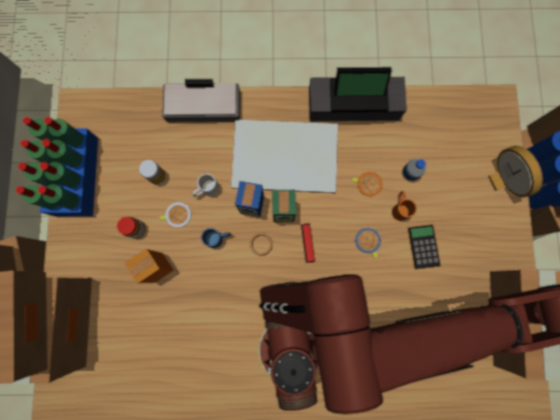

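View pics/scene0.png

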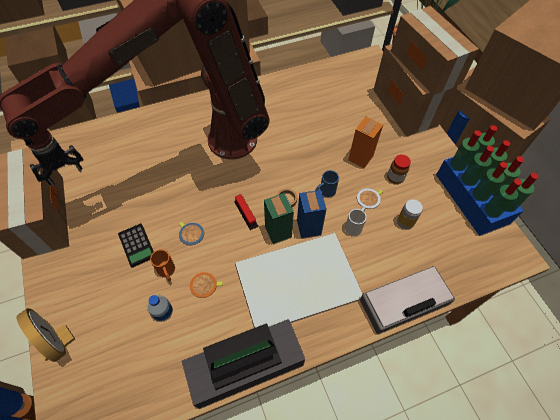

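The cartons present are blue (250,197) and green (284,205) in the top view. The orange box at (148,265) is a look-alike. The riser is at (285,157). The mugs are white (206,185), blue (213,238) and orange (404,208). The coasters are white (178,215), blue (368,240) and orange (370,184).

```bash
cat > h.py <<'E'
from station import *
import numpy as np, cv2
from scipy.spatial.transform import Rotation as Ro
def cam(name, obs=None):
    c=get_calibration(name)
    if name!="wrist": return c, c["R"], c["t"]
    T=np.eye(4); T[:3,:3]=Ro.from_euler("xyz",obs["ee_rot"],degrees=True).as_matrix(); T[:3,3]=obs["tcp_pos"]
    V=np.linalg.inv(T@c["mount"]); return c, V[:3,:3], V[:3,3]
def unproj(C, uv, z):
    c,R,t=C; uv=np.atleast_2d(np.asarray(uv,float))
    d=np.c_[(uv[:,0]-c["cx"])/c["fx"],(uv[:,1]-c["cy"])/c["fy"],np.ones(len(uv))]@R
    o=-R.T@t
    return o+d*((z-o[2])/d[:,2])[:,None]
def proj(C,X):
    c,R,t=C; p=np.atleast_2d(X)@R.T+t
    return np.c_[c["fx"]*p[:,0]/p[:,2]+c["cx"], c["fy"]*p[:,1]/p[:,2]+c["cy"]]
def shot(name, f=None):
    o=get_obs(); im=get_image(name)
    if f: cv2.imwrite(f"pics/{f}.png",im[:,:,::-1])
    return im, cam(name,o)
def blob(m):
    n,l,s,c=cv2.connectedComponentsWithStats(m.astype(np.uint8))
    return [(s[i,4],c[i],l==i) for i in range(1,n)]
def tabs(im):  # yellow marks
    h=cv2.cvtColor(im,cv2.COLOR_RGB2HSV)
    return cv2.inRange(h,(24,150,130),(34,255,255))>0
E
python3 - <<'E'
from h import *
np.set_printoptions(precision=1,suppress=True)
im,C=shot("top")
hts=dict(carton_red_centre=190,carton_green_centre=190,carton_blue_centre=190,mug_white_centre=95,mug_blue_centre=95,mug_orange_centre=95,coaster_white_top=6,coaster_blue_top=6,coaster_orange_top=6,tin_centre=115,jar_centre=110,bottle_centre=125,tape_centre=24,stapler_centre=45,calculator_centre=18,riser_front=20)
for n,z in hts.items():
    for r in spot_in(n,"top")[:2]:
        e=np.array(r["extent"]); print(n,round(r["score"],2),e,unproj(C,e[:2],z)[0][:2])
for a,c,_ in blob(tabs(im)):
    if a>=2: print("yellow",a,c,unproj(C,c,6)[0][:2])
# riser outline: white board
h=cv2.cvtColor(im,cv2.COLOR_RGB2HSV); m=(h[...,1]<40)&(h[...,2]>150)
b=[x for x in blob(m) if x[2][157,285]]
for a,c,mm in b:
    cn=max(cv2.findContours(mm.astype(np.uint8),0,2)[0],key=cv2.contourArea)
    q=cv2.boxPoints(cv2.minAreaRect(cn)); print("riser",a,q.tolist(),unproj(C,q,20)[:,:2])
cv2.imwrite("pics/topcrop.png",cv2.resize(im[120:290,110:450,::-1],(800,400),interpolation=cv2.INTER_CUBIC))
E
```

```text
carton_red_centre 0.6 [248.7 197.2  30.2  35.3] [497.3 129.9]
carton_green_centre 0.77 [285.6 206.6  26.4  33.9] [465.9  12. ]
carton_green_centre 0.68 [368.9 242.2  27.2  31.5] [ 350.4 -248.9]
carton_blue_centre 0.58 [250.2 195.4  27.3  35.6] [503.1 125.1]
carton_blue_centre 0.43 [286.7 206.7  28.8  32.4] [465.5   8.4]
mug_white_centre 0.65 [206.9 186.2  22.8  22.3] [555.5 281.2]
mug_white_centre 0.62 [404.2 205.8  28.8  30.4] [ 482.1 -394.3]
mug_blue_centre 0.72 [216.2 239.8  28.5  18.4] [370.2 245.8]
mug_blue_centre 0.36 [206.8 185.1  25.6  21.5] [559.4 281.6]
coaster_white_top 0.94 [176.1 211.4  31.   29.7] [482.7 406.3]
coaster_blue_top 0.79 [365.9 244.2  27.2  32.6] [ 359.2 -276.1]
coaster_orange_top 0.88 [367.4 184.   29.1  23.2] [ 579.3 -290.6]
tin_centre 0.91 [153.8 174.3  29.7  25.2] [593.9 460.1]
tin_centre 0.45 [283.  156.9 105.8  79.8] [652.2  18.3]
jar_centre 0.82 [133.2 227.6  31.1  22.9] [411.8 523. ]
bottle_centre 0.74 [366.  184.2  34.2  22.8] [ 551.8 -260.8]
bottle_centre 0.72 [414.  171.8  24.   21.4] [ 593.6 -425.1]
tape_centre 0.61 [262.5 245.3  22.3  24.4] [356.4  92.5]
tape_centre 0.16 [284.1 205.6  30.1  34.1] [498.1  15. ]
stapler_centre 0.86 [306.6 243.1  12.1  38.1] [361.3 -62. ]
calculator_centre 0.57 [424.4 245.7  31.9  43.4] [ 351.5 -480.5]
calculator_centre 0.27 [283.9 154.8 108.5  79.6] [688.7  14.1]
riser_front 0.96 [284.1 154.4 102.5  77.9] [689.6  13.3]
yellow 18 [355.  179.3] [ 597.1 -245.9]
yellow 8 [162.1 217.1] [462.1 456.2]
yellow 13 [374.6 254.6] [ 322.  -305.6]
riser 6824 [[230.8302001953125, 186.90567016601562], [233.77734375, 119.12077331542969], [337.8848876953125, 123.64718627929688], [334.937744140625, 191.4320831298828]] [[ 569.   207.4]
 [ 827.2  199.6]
 [ 806.5 -187.5]
 [ 549.5 -169.2]]
```

View pics/topcrop.png

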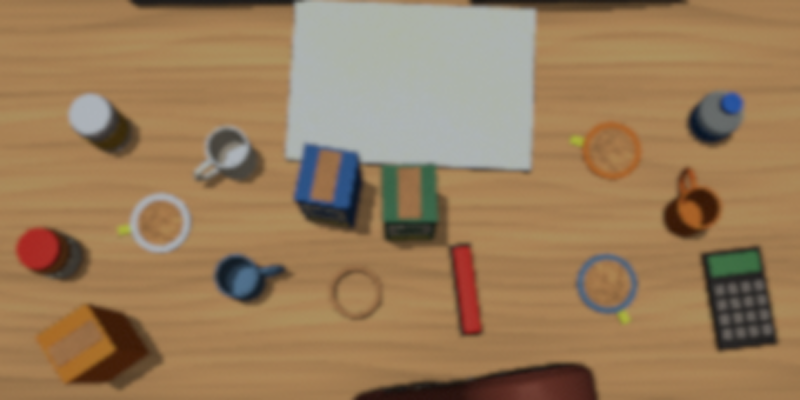

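Riser yaw is about -3°, and its front middle is near (559, 19). Next is a closer wrist view of the cartons.

```bash
python3 - <<'E'
from h import *
np.set_printoptions(precision=1,suppress=True)
q=solve_ik([420,70,420],[180,0,90]); print(q)
goto([420,70,420],[180,0,90]); grip(36)
im,C=shot("wrist","w1")
for n in ("carton_green_centre","carton_blue_centre"):
    for r in regions_of(n,"wrist")[:2]: print(n,r["score"],np.array(r["extent"]))
print(get_obs()["t"], get_obs()["grip_width"])
E
```

```text
[  0.  -18.1 102.   -0.   96.1 -90. ]
carton_green_centre 0.98 [245.6 206.6  67.   88.2]
carton_green_centre 0.9 [527.9  61.7  64.3  78.2]
carton_blue_centre 0.64 [333.4 220.9  78.1  99.4]
4.275 35.9957152743552
```

View pics/w1.png

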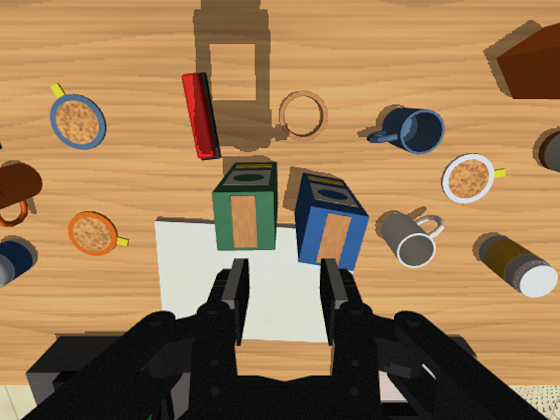

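The wrist view has the robot side at the top and +y to the right. The green carton's top face is at about (215..277, 190..250), and the blue one's at about (300..368, 205..270), yawed. I'll unproject the corners and check the sizes.

```bash
python3 - <<'E'
from h import *
import cv2
im=cv2.imread("pics/w1.png")
cv2.imwrite("pics/w1c.png",cv2.resize(im[150:285,190:390],(800,540),interpolation=cv2.INTER_CUBIC))
E
```

```text
(no output)
```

View pics/w1c.png

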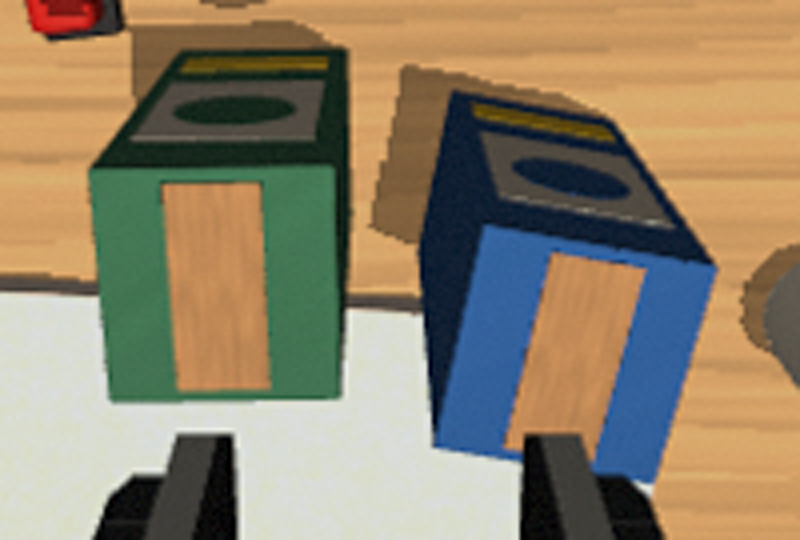

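```bash
python3 - <<'E'
from h import *
np.set_printoptions(precision=1,suppress=True)
C=cam("wrist",get_obs())
for n,q in dict(g=[(92,170),(335,166),(341,398),(111,402)],b=[(485,226),(714,267),(655,484),(434,447)]).items():
    P=unproj(C,np.array(q)/4+[190,150],190)[:,:2]
    print(n,P.tolist(),"c",P.mean(0),"sides",np.linalg.norm(P-np.roll(P,-1,0),axis=1)); d=P[1]-P[0]; print("yaw",np.degrees(np.arctan2(-d[0],d[1])), "from sides",np.degrees([np.arctan2(*(P[i]-P[j])[::-1]) for i,j in((3,0),(2,1))]))
P=unproj(C,[(158,218),(297,227),(160,219)],20); print(P)
E
```

```text
g [[443.8897697460343, -15.94714827387881], [442.60716824077844, 58.36961662385043], [521.2082548061032, 59.48478546082426], [522.6674600870863, -15.537512074524997]] c [482.6  21.6] sides [74.3 78.6 75.  78.8]
yaw 0.9887453813065396 from sides [0.3 0.8]
b [[461.97340404037294, 104.72883131172188], [475.5698944701733, 177.00439726834293], [553.0492132549296, 164.05961732174922], [539.1600912280571, 90.04642837470072]] c [507.4 134. ] sides [73.5 78.6 75.3 78.6]
yaw -10.653976740433897 from sides [-10.8  -9.5]
[[ 542.5 -160.    20. ]
 [ 560.3   94.8   20. ]
 [ 544.5 -156.5   20. ]]
```

```bash
cat >> h.py <<'E'
RY=-3.7
D=np.array([np.cos(np.radians(RY)),np.sin(np.radians(RY))])
def frontx(y): return 553.7+0.068*y
E
python3 - <<'E'
from h import *
np.set_printoptions(precision=1,suppress=True)
for c in ([482.6,21.6],[507.4,134.]):
    c=np.array(c); s=c-D*90; L=frontx(c[1])-s[0]+22
    e=s+D*L; R=[180,0,90+RY]
    goto([*s,260],R); move_l([*s,167],speed=200)
    for k in np.linspace(0,1,9)[1:]:
        move_l([*(s+D*L*k),167],speed=90); o=get_obs(); print(o["tcp_pos"],o["wrist_force"])
    move_l([*e,260],speed=250)
goto([420,70,420],[180,0,90])
shot("wrist","w2"); print(get_obs()["t"])
E
```

```text
[416.8  25.9 168.3] [-0.3  0.5 -0.7]
[438.3  24.5 166.8] [-1.2  0.1  0.1]
[461.4  22.9 166.9] [ 0.7 -0.1 -0.1]
[484.6  21.5 166.9] [0.2 0.4 0.4]
[507.6  20.  166.9] [-0.2 -1.1 -0.5]
[530.5  18.5 166.9] [-0.1 -0.  -0.1]
[553.5  17.  166.9] [-0.1 -0.  -0.6]
[576.5  15.5 166.9] [-0.7  0.   0.1]
[439.6 138.5 168.3] [-0.6 -0.2 -0.7]
[459.  137.2 166.9] [-1.7 -0.2 -0.2]
[480.  135.8 166.9] [-0.3 -0.1  0.1]
[501.1 134.4 167. ] [-0.6 -0.3 -0.2]
[521.9 133.  167. ] [-0.6  0.7  0.5]
[542.6 131.7 166.9] [-0.   1.   0.2]
[563.3 130.3 166.9] [-0.4 -0.2  0. ]
[584.2 129.  166.9] [-0.5  0.1 -0.8]
15.4167
```

View pics/w2.png

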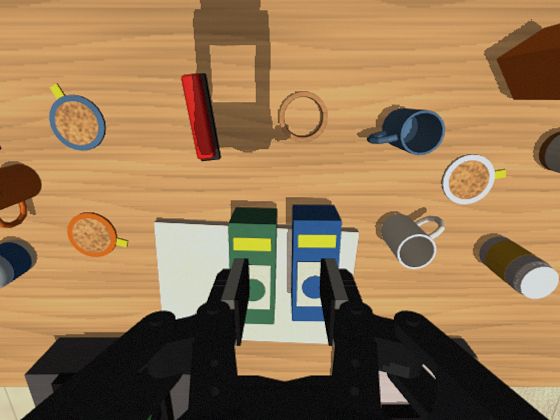

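Both cartons lie flat on the riser with printed fronts up. Next I'll measure the coasters from this same view, then go to the white mug.

```bash
cat >> h.py <<'E'
from scipy.optimize import minimize
def mugsil(C,p,foot=0):
    x,y,f=p; a=np.linspace(0,2*np.pi,40); h=np.array([np.cos(f),np.sin(f)]); n=np.array([-h[1],h[0]])
    m=np.zeros((420,560),np.uint8)
    cyl=[[x+32*np.cos(t),y+32*np.sin(t),z+foot] for z in(0,95) for t in a]
    hd=[[*(np.array([x,y])+r*h+w*n),z+foot] for r,zs in((28,(20,75)),(60,(30,65))) for w in(-6,6) for z in zs]
    for P in(cyl,hd):
        cv2.fillConvexPoly(m,cv2.convexHull(np.round(proj(C,P)*8).astype(np.int32)),1,shift=3)
    return m>0
def fitmug(C,reg,guess,foot=0):
    cost=lambda p:1-(mugsil(C,p,foot)&reg).sum()/(mugsil(C,p,foot)|reg).sum()
    best=None
    for f in np.arange(0,2*np.pi,np.pi/6):
        r=minimize(cost,[*guess,f],method="Nelder-Mead",options=dict(initial_simplex=[[guess[0],guess[1],f],[guess[0]+12,guess[1],f],[guess[0],guess[1]+12,f],[guess[0],guess[1],f+.4]],maxiter=90))
        if best is None or r.fun<best.fun: best=r
    return best.x,1-best.fun
def lookmug(col,guess,yaw,f=None,foot=0):
    # hover with the camera over the guess and fit
    t=np.radians(yaw-90); u=np.array([np.cos(t),np.sin(t)])
    goto([*(np.array(guess)+24*u),300],[180,0,yaw]); wait(.15)
    im,C=shot("wrist",f); g=proj(C,[[*guess,50]])[0]
    rs=regions_of(f"mug_{col}_centre","wrist")
    rs=[(np.hypot(*(np.array(r["extent"][:2])-g)),r) for r in rs]
    rs=[r for d,r in sorted(rs,key=lambda k:k[0]) if d<110]
    if not rs: print("no region",g); return None
    p,s=fitmug(C,rs[0]["region"],unproj(C,[rs[0]["extent"][:2]],60)[0][:2],foot)
    print(col,"pose",p[:2].round(1),"handle",np.degrees(p[2]).round(1)%360,"IoU",round(s,3),"score",rs[0]["score"],"t",get_obs()["t"])
    cv2.imwrite(f"pics/fit_{col}.png",np.where((mugsil(C,p,foot)^cv2.erode(mugsil(C,p,foot).astype(np.uint8),np.ones((3,3))).astype(bool))[...,None],(0,0,255),im[:,:,::-1]))
    return p
E
python3 - <<'E'
from h import *
np.set_printoptions(precision=1,suppress=True)
im,C=shot("wrist")
Y=[(c,unproj(C,c,6)[0][:2]) for a,c,_ in blob(tabs(im)) if a>=8]
for n in ("white","blue","orange"):
    for r in regions_of(f"coaster_{n}_top","wrist")[:2]:
        q=cv2.findContours(r["region"].astype(np.uint8),0,2)[0]; q=max(q,key=cv2.contourArea)[:,0]
        P=unproj(C,q,6)[:,:2].astype(np.float32); (cx,cy),rad=cv2.minEnclosingCircle(P)
        m=cv2.moments(P); ce=np.array([m["m10"],m["m01"]])/m["m00"]
        k=min(Y,key=lambda k:np.hypot(*(k[1]-ce)))
        d=k[1]-ce; print(n,round(r["score"],2),"ctr",ce,(cx,cy),rad,"mark",k[1],"dist",np.hypot(*d),"dir",np.degrees(np.arctan2(d[1],d[0])))
lookmug("white",(556,281),90,"m_white")
E
```

```text
blue 0.81 ctr [ 371.  -279.6] (363.5308837890625, -282.3570861816406) 55.49296569824219 mark [ 322.5 -302.9] dist 53.8369878323438 dir -154.33392581149008
orange 0.94 ctr [ 579.5 -292.7] (583.1367797851562, -285.2708435058594) 56.43586730957031 mark [ 596.  -242.3] dist 53.02172666629119 dir 71.89126392006096
white pose [570.  287.7] handle 124.8 IoU 0.935 score 0.77 t 16.9833[ WARN:0@8.640] global loadsave.cpp:1063 imwrite_ Unsupported depth image for selected encoder is fallbacked to CV_8U.
```

View pics/fit_white.png

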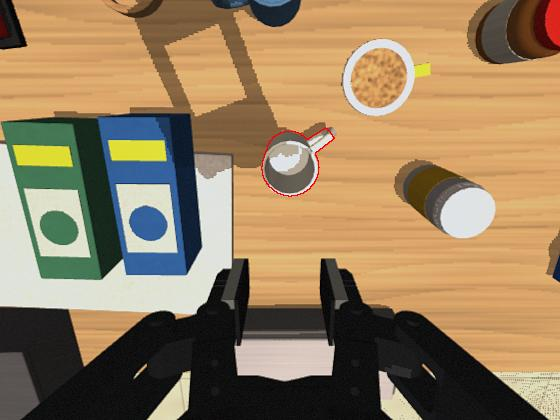

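The white mug fit overlays the picture well: (570,288), handle at 125°. White coaster is at pixel (379,77) with its mark at (423,69). Next is a better coaster fit with the yellow tab removed, then pick and place.

```bash
cat >> h.py <<'E'
def coaster(col,im,C):
    y=cv2.dilate(tabs(im).astype(np.uint8),np.ones((3,3)))>0
    Y=[unproj(C,c,6)[0][:2] for a,c,_ in blob(tabs(im)) if a>=8]
    r=regions_of(f"coaster_{col}_top","wrist")
    if not r: print("no coaster"); return None
    reg=(r[0]["region"]&~y).astype(np.uint8); reg=cv2.morphologyEx(reg,cv2.MORPH_OPEN,np.ones((7,7)))
    q=max(cv2.findContours(reg,0,1)[0],key=cv2.contourArea)[:,0]
    P=cv2.convexHull(unproj(C,q,5)[:,:2].astype(np.float32)); m=cv2.moments(P); ce=np.array([m["m10"],m["m01"]])/m["m00"]
    k=min(Y,key=lambda k:np.hypot(*(k-ce))); d=k-ce; a=np.arctan2(d[1],d[0])
    print("coaster",col,round(r[0]["score"],2),ce.round(1),"rad",round(np.sqrt(m["m00"]/np.pi),1),"mark",np.hypot(*d).round(1),"dir",np.degrees(a).round(1))
    return [*ce,a]
def lookcoaster(col,guess,yaw,f=None):
    t=np.radians(yaw-90); u=np.array([np.cos(t),np.sin(t)])
    goto([*(np.array(guess)+24*u),300],[180,0,yaw]); wait(.15)
    im,C=shot("wrist",f); return coaster(col,im,C)
def pickplace(p,c,foot=0,GZ=41):
    a=np.degrees(p[2]); d=(np.degrees(c[2])-a+180)%360-180; best=None
    for s in(90,-90):
        for d2 in (d,d-360,d+360):
            y1,y2=a+s,a+s+d2
            try:
                q1=solve_ik([*p[:2],GZ+foot],[180,0,y1]); q2=solve_ik([*c[:2],GZ+7],[180,0,y2])
            except Exception as e: q1=q2=None
            if q1 is None or q2 is None: continue
            k=max(abs(q1[5]),abs(q2[5]))
            if best is None or k<best[0]: best=(k,y1,y2)
    print("plan",best); _,y1,y2=best
    grip(85); goto([*p[:2],190],[180,0,y1]); move_l([*p[:2],GZ+foot],speed=120)
    grip(50,45); print("width",get_obs()["grip_width"])
    move_l([*p[:2],200],speed=150); print("width",get_obs()["grip_width"],"F",get_obs()["wrist_force"].round(1))
    goto([*c[:2],200],[180,0,y2]); move_l([*c[:2],GZ+7.5],speed=80); wait(.2)
    o=get_obs(); print("at",o["tcp_pos"].round(1),o["ee_rot"].round(1),"F",o["wrist_force"].round(1))
    grip(85); move_l([*c[:2],200],speed=150); print("t",get_obs()["t"])
E
python3 - <<'E'
from h import *
im,C=shot("wrist"); c=coaster("white",im,C)
if c is not None and abs(np.hypot(c[0]-483,c[1]-406))<25:
    p=[570.0,287.7,np.radians(124.8)]
    pickplace(p,c)
    lookmug("white",c[:2],90,foot=6)
E
```

```text
coaster white 0.84 [472.4 402. ] rad 45.7 mark 55.7 dir 100.5
plan (np.float64(23.439764946481905), np.float64(34.8), np.float64(-349.52124229899016))
width 61.7726474977223
width 62.093889922544044 F [-0.4 -0.2 -2.9]
at [472.6 402.1  48.8] [-180.    -0.    10.5] F [-0.4  0.4 -3.3]
t 25.9333
white pose [470.7 401.7] handle 100.5 IoU 0.933 score 0.94 t 27.4583[ WARN:0@22.257] global loadsave.cpp:1063 imwrite_ Unsupported depth image for selected encoder is fallbacked to CV_8U.
```

```bash
python3 - <<'E'
import cv2
im=cv2.imread("pics/fit_white.png"); cv2.imwrite("pics/fw.png",cv2.resize(im[80:240,190:390],(750,600),interpolation=cv2.INTER_CUBIC))
E
```

```text
(no output)
```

View pics/fw.png

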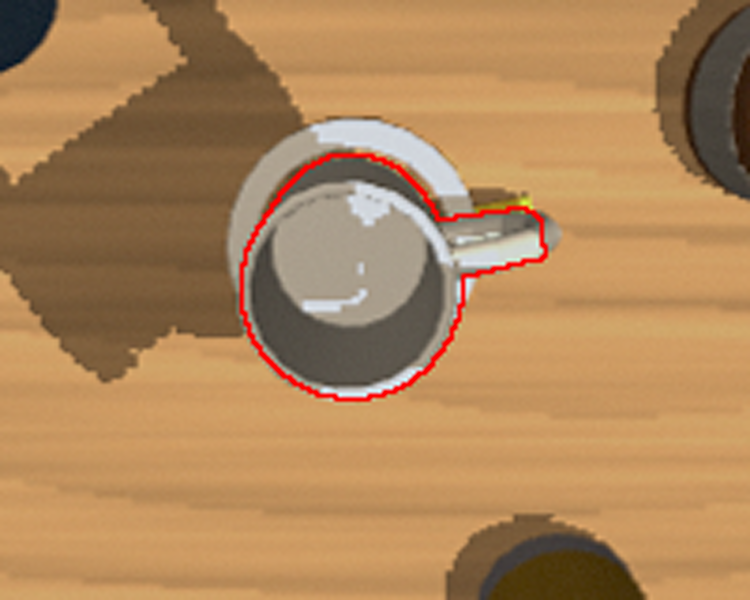

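```bash
python3 - <<'E'
from h import *
o=get_obs(); C=cam("wrist",o)
q=np.array([(228,235),(475,210),(351,118)])/3.75+[190,80]
print(unproj(C,q,6).round(1))
im,C=shot("wrist"); print([(a,c.round(0),unproj(C,c,6)[0].round(1)) for a,c,_ in blob(tabs(im)) if a>3])
p=lookmug("orange",(470,-385),90); c=lookcoaster("orange",(580,-291),90)
np.save("o.npy",[p,c])
E
```

```text
[[468.  357.5   6. ]
 [459.1 446.7   6. ]
 [427.4 402.1   6. ]]
[(np.int32(16), array([329., 134.]), array([456.3, 463.5,   6. ])), (np.int32(876), array([ 43., 224.]), array([587.1,  45. ,   6. ]))]
orange pose [ 474.7 -401.9] handle 4.9 IoU 0.97 score 0.62 t 30.5333
coaster orange 0.91 [ 581.  -296.6] rad 45.6 mark 55.7 dir 73.4[ WARN:0@7.876] global loadsave.cpp:1063 imwrite_ Unsupported depth image for selected encoder is fallbacked to CV_8U.
```

View pics/fit_orange.png

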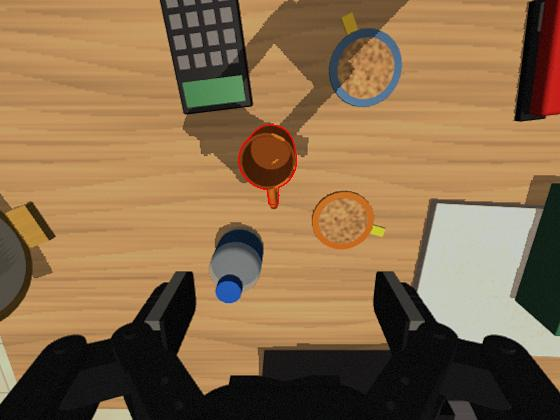

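The orange mug fit is clean: (475,-402), handle at 5°. The re-measured white coaster centre is (473,402), and the mug stands within about 2 mm of it.

```bash
python3 - <<'E' 2>/dev/null
from h import *
p,c=np.load("o.npy"); pickplace(p,c); lookmug("orange",c[:2],90,foot=6)
b=lookcoaster("blue",(366,-280),90)
p=lookmug("blue",(375,240),90,"mb"); np.save("b.npy",[p,b])
E
```

```text
plan (np.float64(38.418656538888996), np.float64(-85.13738599241306), np.float64(-16.599758892991233))
width 61.8263372671909
width 61.91580429845039 F [-1.  -0.8 -3. ]
at [ 581.2 -296.7   48.9] [180.   -0.  -16.6] F [ 0.2 -0.4 -3.3]
t 41.625
orange pose [ 579.9 -293.7] handle 72.7 IoU 0.964 score 0.71 t 43.4917
coaster blue 0.61 [ 373.4 -280.6] rad 45.9 mark 55.8 dir -155.1
blue pose [380.3 269.1] handle 285.1 IoU 0.964 score 0.97 t 46.7417
```

View pics/fit_blue.png

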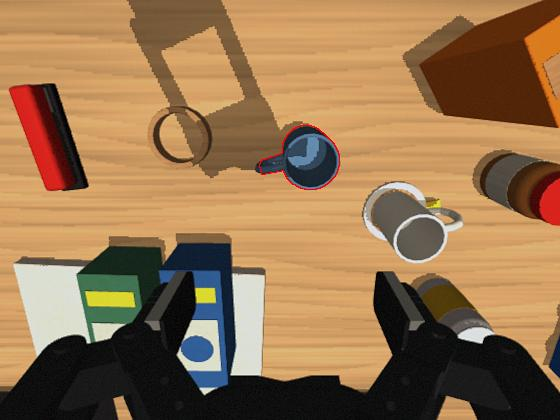

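```bash
python3 - <<'E' 2>/dev/null
from h import *
p,c=np.load("b.npy"); pickplace(p,c); lookmug("blue",c[:2],90,foot=6)
goto([420,70,420],[180,0,90]); wait(.3)
shot("wrist","w_end"); shot("top","top_end")
goto([330,-330,400],[180,0,0]); wait(.2); im,_=shot("top"); cv2.imwrite("pics/topend.png",cv2.resize(im[100:290,90:450,::-1],(800,422),interpolation=cv2.INTER_CUBIC))
E
```

```text
plan (np.float64(19.55081610065168), np.float64(375.08120147537267), np.float64(654.9038516360692))
width 50.151596234893454
width 49.83720700845531 F [-0.5  0.4 -1.3]
at [ 373.6 -280.8   48.8] [-180.    -0.   -65.1] F [ 0.4  0.  -0.2]
t 57.075
no region [283.23201433 150.7807661 ]
```

View pics/w_end.png

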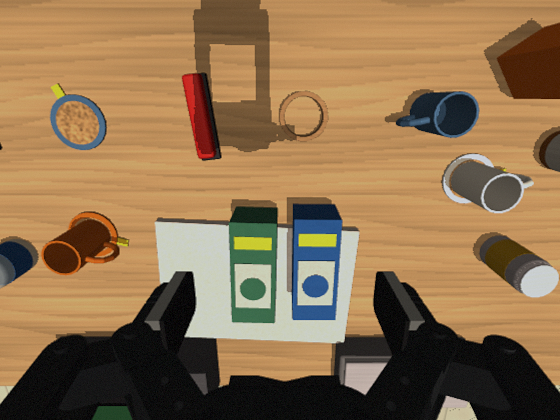

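The blue mug was nudged just before my grasp and is now around pixel (455,113), still upright, so the gripper closed on nothing. I'll look again and repeat.

```bash
python3 - <<'E' 2>/dev/null
from h import *
_,c=np.load("b.npy"); p=lookmug("blue",(385,310),90)
print(p)
E
```

```text
blue pose [357.1 313.5] handle 283.1 IoU 0.947 score 0.65 t 65.7333
[357.05318948 313.4979312    4.94073814]
```

View pics/fit_blue.png

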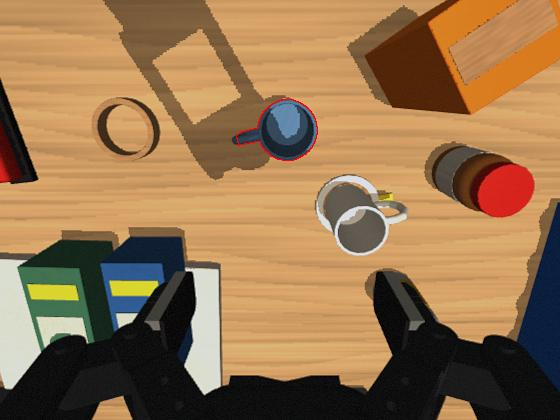

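```bash
python3 - <<'E' 2>/dev/null
from h import *
_,c=np.load("b.npy"); p=[357.05,313.5,4.9407]; pickplace(p,c)
lookmug("blue",c[:2],90,foot=6)
goto([420,70,420],[180,0,90]); wait(.3); shot("wrist","w_end2")
E
```

```text
plan (np.float64(19.731020871665063), np.float64(373.0812578402858), np.float64(294.9038516360692))
width 61.87093464726604
width 62.20093485868856 F [-0.5  0.8 -3.3]
at [ 373.6 -280.8   48.8] [-180.    -0.   -65.1] F [-0.   1.7 -3.3]
t 76.0417
blue pose [ 369.9 -280.4] handle 205.4 IoU 0.949 score 0.83 t 78.5667
```

View pics/w_end2.png

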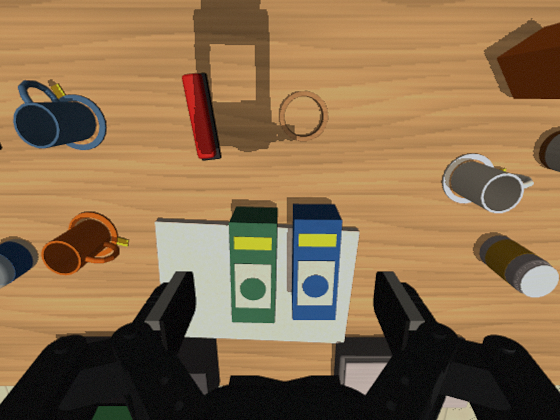

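View pics/fit_blue.png

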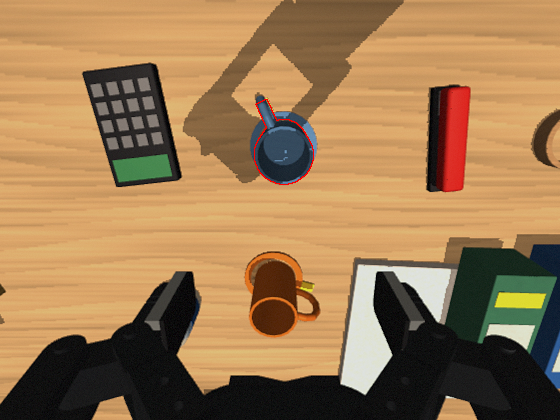

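```bash
python3 -c "
from station import *
sign_off(); print(get_obs()['t'])"
```

```text
the job is handed in; nothing more can be done
the job is handed in; nothing more can be done
```

I handed the job in with everything in place. The last timing I read was about 79 s of the 210 s allowed, just before one final move and picture.

- **Cartons:** Two were present, green and blue; there was no red one. Both were tipped first, and in the last picture they lie flat on the riser with printed fronts up. The orange box is a look-alike, so I left it alone.
- **Mugs:** All three stand upright on the coasters of their own colour. My last fits put each one about 2 to 4 mm from the centre, with the handle within about 1° of the yellow mark.
- **Missed grasp:** The blue mug had been knocked a few centimetres aside when I first tried to pick it up, so the gripper closed on air. I measured it again and the second pick worked.
- **Measurement that disagreed:** The yellow marks came out at about 55.7 mm from the coaster centres rather than 50. I took this to be because only the outer part of the tab shows; the directions should not be affected.

The other things on the counter showed no sign of having been moved in the last wrist pictures. I checked this by eye and did not measure them.

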